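Start the clamp screw square on the cut-off machine's clamping table

TASK

The aluminium bar lies ready on the slotted clamping table. Push the strap clamp round until it points square across the bar, then take the bigger T-handle socket driver out of its stand, set it straight down over the hex head of the clamp screw until it is fully seated, and only then, keeping it upright, start the screw with about a quarter turn clockwise. Leave the driver standing on the screw, do not shift the bar, leave the smaller driver in the stand, and turn the screw with the driver, not with the fingers.

Things in the scene. Friction and masses are not known exactly. Their poses are not given: they have to be found in the camera images.
- clamp_table: Fixed steel T-slot clamping table 240 x 200 x 32 mm. Origin: centre of underside; y along slots and bar, z up, +x square across the bar. Screw's vertical axis at (-20, 0) mm. Fixed on it: fence 12 x 170 mm, top 57 mm high, at x = 75 mm; end stop 30 x 16 mm at (46, -79) mm, top 64 mm high. Loose spare step block 40 x 30 x 30 mm near (-92, -70) mm.
- strap (a joint): Swing of the dark steel strap clamp about the screw's axis, rad. 0 = square across the bar, nose along the table's +x; positive = counter-clockwise from above, towards the table's +y. Starts swung out by 0.7 to 1.25; range -0.7 to 1.5. It stays where it is left; some 3 N at the nose moves it.
- strap_nose (a point): Middle of the strap's nose end, 82 mm from the screw's axis, 75 mm above the table's underside. Strap: flat slotted bar 38 mm wide, underside 65 mm, top 85 mm above the table's underside (the last 15 mm at the nose is 30 mm wide and slopes down to 78 mm); its heel leg stands on the table 48 mm behind the axis. It clears the bar by 3 mm.
- screw (a joint): Turn of the clamp screw, rad: 0 at the start, grows when turned clockwise seen from above. It turns against a steady friction of about 0.12 N m and goes down 2 mm a turn.
- screw_top (a point): Centre of the flat top of the clamp screw's steel hex head, 111 mm above the table's underside. Head 24 mm across flats, 15 mm high, top edge chamfered 2 mm; below it 8 mm of shank shows, then a washer 36 mm across, top at 88 mm. With the screw at 0, two of its six flats face the table's +x and -x.
- driver: The bigger T-handle socket driver, loose, about 0.36 kg, upright in the stand at the start. Origin: centre of the socket's mouth (its lowest face); z up the shaft, x along the handle. Steel hex barrel 36 mm across flats, 37 mm long; shaft 14 mm thick; black handle 110 mm long (x), 20 mm thick (y, flat sides), 30 mm high, centred 105 mm above the origin.
- driver_socket (a point): Centre of the floor of the driver's hex recess, 19 mm above the driver's origin; it meets the top of the screw head when fully seated. Recess 26 mm across flats, 19 mm deep, mouth flared out by 3 mm a side over its first 6 mm; two of its flats face the driver's +x and -x. It fits the 24 mm head at every 60 degrees, with about 9 degrees of play each way.
- small_driver: The smaller T-handle driver, loose, in the same stand: barrel 26 mm across flats, handle 85 x 16 x 24 mm centred 88 mm above its origin (mouth of its socket). It does not fit this screw.
- stand: Fixed grey plastic block 190 x 78 x 40 mm, origin centre of underside. Two square wells 34 mm deep: 44 mm wide at x = -50 mm for the bigger driver, 33 mm wide at x = +50 mm for the smaller. Handles run roughly along its y. It stands left or right of the clamping table, a specimen tray 150 x 120 x 30 mm on the other side.
- bar: Loose aluminium specimen bar 40 x 180 x 30 mm, 0.6 kg, origin centre of underside, long along its y. It lies on the clamping table (top 62 mm above the table's underside), centred near (48, 20) mm in the table's frame, by the fence and end stop.
Mind the look-alikes: they are no part of the job. What is shaped like the driver but red or yellow is not meant.

How it is judged:
On the way, in this order (a step that is already met when the one before it is completed fails the run):
1. the strap is pushed round square across the bar (within 0.2 rad) (value of joint strap between -0.2 and 0.2 rad), for 0.2 s.
2. the driver is fully seated and upright on the screw head before the screw has been turned (distance between driver_socket and screw_top below 0.006 m and angle between driver's own z axis and vertical below 0.1 rad and value of joint screw between -0.35 and 0.35 rad), for 0.2 s.
3. the screw is started: about a quarter turn clockwise (value of joint screw between 1 and 2.4 rad), for 0.2 s.
At the end, for the whole second after the job is handed in: Strap square across the bar within 0.2 rad; screw turned clockwise by 1.0 to 2.4 rad; driver released, still, seated on the head (within 6 mm) and upright within 0.14 rad; bar moved less than 10 mm; smaller driver still in the stand (within 30 mm) (all of step 1 and all of step 3 and distance between driver_socket and screw_top below 0.006 m and angle between driver's own z axis and vertical below 0.14 rad and linear speed of driver below 0.02 m/s and distance of bar from where it was at the start of the episode below 0.01 m and distance of small_driver from where it was at the start of the episode below 0.03 m); the robot touches nothing.
It fails at once if the screw is turned with the driver leaning by more than 0.12 rad (velocity of joint screw above 0.1 rad/s and value of joint screw above 0.35 rad and angle between driver's own z axis and vertical above 0.12 rad).
It fails at once if the screw is turned while the driver is not fully seated on it (velocity of joint screw above 0.1 rad/s and value of joint screw above 0.35 rad and distance between driver_socket and screw_top above 0.009 m).
It fails at once if the fingers work on the screw itself (contact force between the fingers and screw above 2 N).
It fails at once if the bar is shifted by more than 10 mm (distance of bar from where it was at the start of the episode above 0.01 m).
It fails at once if the smaller driver is pulled out of the stand or knocked out of place (distance of small_driver from where it was at the start of the episode above 0.03 m).
It also fails if it takes over 61 s, if anything falls off the work surface, if the arm or the gripper's body presses on something with over 40 N, if the wrist force passes 120 N, or if a joint passes its speed limit or range.

ROBOT

A 7-joint arm with a two-finger parallel gripper is mounted at the origin on the work surface. World frame = base frame: x ahead of the robot, y to its left, z up, the work surface at z = 0. Lengths are in m, angles in rad, forces in N, time in s.
With the tool pointing down it reaches from about 0.4 to 0.875 m from the base axis. Payload 19.3 kg.
Tool frame: the origin (TCP) lies between the finger pads; the fingertips stand 25 mm ahead of it and the grasp point (between the pads) lies 6 mm ahead of it; z points along the fingers, y is the line along which they close (so a half turn about z gives the same grasp; the last joint's range is limited). The gripper opens to 85 mm and grips with 20 to 120 N. Pads are 22 mm wide; open, the fingers measure 114 mm over their backs; the gripper's body (76 mm by 85 mm) begins 54 mm behind the grasp point. The pads swing forward as they close: fully open they stand 13 mm farther back than shut.
Start: joints at [-1.227, 0.521, -0.036, 1.599, 0.021, 1.021, -0.113], TCP at [0.251, 0.572, 0.256] pointing down, gripper open.
Joint ranges: [-2.91, 2.91], [-0.3, 2.13], [-1.5, 1.42], [0.17, 2.43], [-1.26, 4.41], [0.16, 1.93], [-2.52, 2.52]. Speed limits (rad/s): [1.89, 1.89, 2.39, 2.39, 3.01, 3.01, 3.01].

INTERFACE

Orientations are given as a rotation vector (axis times angle).
In Python, from cell import telemetry, imaging, ctrl gives the robot as it stands.
- The arm moves only by the shell command python3 -m jog 'ROWS' [OPENING] [FORCE]. ROWS is JSON, a list of rows, each a list of 2 entries, a list of its own where there are three numbers: the shift along the tool's x, y, z each as a share of 0.1 m, from -1 to 1, then the turn, a rotation vector about the tool's x, y, z each as a share of pi rad, from -1 to 1. A call has exactly 10 rows; each row shifts and turns the commanded pose from where the row before left it, along the tool's axes as they then stand; what a row does not reach is not made up. A row lasts 1/10 s, in which the tool goes at most 50 mm and 8.59 degrees, less where a joint would pass 70% of its speed; a pose out of reach is approached as far as the arm can. A call with a number of a shift or a turn outside -1 to 1 is refused whole. A call with a gripper value outside its range is refused whole. OPENING is the opening, from -1 (shut) to 1 (fully open), set as the call begins (- or left out, the last holds). The fingers move at their own pace and stop on an object; FORCE is the grip in N (left out, the last holds). Time passes only in rows, so rows that do not move let the fingers close, or fill a call up. It gives the time, the measured TCP pose, the force, the opening and the grip force at its end, in the units of the state.
- telemetry.get_obs(): the state, without advancing time (a new reading comes with each control period).
- imaging.grab_frame(name): name is "scene" or "side" or "wrist"; returns (picture, depth): 384x512x3 uint8, red, green, blue; 384x512 float32, m along the optical axis (not along the pixel's ray), 0 where there is no reading.
- imaging.camera_model(name): a dict with "fovy" (degrees; the focal length in pixels is half the picture's height over the tangent of half this angle, whatever the lens; pixels are square), "cx", "cy" (the principal point, pixels), "origin" and "rotation" of the camera in the world; the wrist camera has in their place "T_tool_cam" (4x4, takes a point from camera to tool coordinates, whose origin is the TCP and whose axes are the flange's). Camera axes: x right, y up, looking along -z (the intrinsics and any distortion apply to the point x, -y, -z); pixel columns grow to the right and rows downward; lengths in m; the calibration is good to about 2 mm. A picture is of the moment at which its call begins: read the wrist's pose just before it. camera_model takes no time and is no camera call.
- ctrl.finish_job(): hands the job in; it is judged then, once.
The state is a dict: "time": time; "joint_pos": joint angles; "joint_vel": joint speeds; "effort": joint torques, N m; "tcp_pos": TCP position; "orientation": TCP orientation; "wrist_force": force on the tool from outside, world axes, zero at the start; "torque": the same for the moment, N m; "grip_width": finger opening in m; "grip_force": force on a finger pad.
Only numpy, scipy, OpenCV 4.12 (cv2) and the standard library are available. Lean on these libraries where they do the work, as an engineer would, in place of code of your own. Each camera call takes 0.05 s, during which the arm holds its last target. There are 200 camera calls.

## Working session

There is one attempt and no reset: what is moved stays moved. The work goes in short steps, Python scripts to look and compute and a shell command to move; the robot and the scene stay as the last step left them, time stands still between calls to the robot, and variables do not carry over. Pictures are saved under pics/ and viewed, at most 10 in all, crops included, and the job is handed in when it is done.

```bash
ls; mkdir -p pics; cat > h.py <<'E'
import numpy as np, cv2
from cell import telemetry, imaging, ctrl
from scipy.spatial.transform import Rotation as R
def grab(n):
    o=telemetry.get_obs(); p,d=imaging.grab_frame(n); m=imaging.camera_model(n)
    if 'T_tool_cam' in m:
        T=np.eye(4);T[:3,:3]=R.from_rotvec(o['orientation']).as_matrix();T[:3,3]=o['tcp_pos'];T=T@np.array(m['T_tool_cam'])
    else:
        T=np.eye(4);T[:3,:3]=m['rotation'];T[:3,3]=m['origin']
    f=p.shape[0]/2/np.tan(np.radians(m['fovy'])/2)
    np.savez('last_'+n,p=p,d=d,T=T,f=f,c=[m['cx'],m['cy']])
    return p,d,T,f,m
def cloud(n):
    z=np.load(f'last_{n}.npz');d=z['d'];v,u=np.indices(d.shape)
    c=z['c'];P=np.stack([(u-c[0])/z['f']*d,-(v-c[1])/z['f']*d,-d],-1)
    return P@z['T'][:3,:3].T+z['T'][:3,3]
def save(p,n): cv2.imwrite('pics/'+n+'.png',p[:,:,::-1])
E
python3 - <<'E'
from h import *
o=telemetry.get_obs();print(o)
ps=[]
for n in['scene','side']:
    p,d,T,f,m=grab(n);ps.append(p);print(n,{k:v for k,v in m.items()},(d>0).mean())
m=imaging.camera_model('wrist');print(m)
save(cv2.resize(ps[0],(768,576)),'scene0');save(cv2.resize(ps[1],(768,576)),'side0')
E
```

```text
pics
{'time': 0.0, 'joint_pos': array([-1.22719191,  0.52199284, -0.03635961,  1.60001684,  0.02123017,
        1.02113611, -0.11276818]), 'joint_vel': array([-0.00166463,  0.00075637, -0.00048365, -0.00040538,  0.00016312,
        0.00068528, -0.00115488]), 'effort': array([-3.26864167e-03, -9.27082872e+01,  1.97808892e+00, -3.69955945e+01,
        1.76936213e-02,  7.75602472e-03, -1.83177058e-06]), 'tcp_pos': array([0.25120254, 0.57193944, 0.2557354 ]), 'orientation': array([-6.45243654e-01, -3.07446655e+00,  1.81876695e-03]), 'wrist_force': array([-0.2414224 , -0.07666192, -0.07543274]), 'torque': array([0.07551075, 0.01152459, 0.0159888 ]), 'grip_force': 0.0, 'grip_width': 0.08543360029231102}
scene {'fovy': 50.934273861745034, 'cx': 254.40037830661237, 'cy': 181.92681502183706, 'origin': array([1.34932386, 0.06173462, 0.80684689]), 'rotation': array([0.65456271, 0.77431556, 1.61859001])} 0.9959004720052084
side {'fovy': 42.016849748695236, 'cx': 254.75824178644902, 'cy': 197.1197484322682, 'origin': array([-0.09606966, -0.9720143 ,  1.25213754]), 'rotation': array([ 0.71332163, -0.22666113, -0.53225843])} 0.9955088297526041
{'fovy': 59.01363490757685, 'cx': 258.10105994631857, 'cy': 192.97138346877566, 'T_tool_cam': array([[ 3.89773913e-04,  9.59756479e-01,  2.80833313e-01,
         7.08727945e-02],
       [ 9.99999877e-01, -2.88253979e-04, -4.02802075e-04,
         7.04100716e-05],
       [-3.05640581e-04,  2.80833435e-01, -9.59756473e-01,
        -1.18123155e-01],
       [ 0.00000000e+00,  0.00000000e+00,  0.00000000e+00,
         1.00000000e+00]])}
```

```bash
sed -i "s/T\[:3,:3\]=m\['rotation'\]/T[:3,:3]=R.from_rotvec(m['rotation']).as_matrix()/" h.py; sed -i "s/^def cloud/def _x():pass\ndef cloud/" h.py
python3 - <<'E'
from h import *
# fix the saved T without new camera calls
for n in['scene','side']:
    z=dict(np.load(f'last_{n}.npz'));m=imaging.camera_model(n)
    T=np.eye(4);T[:3,:3]=R.from_rotvec(m['rotation']).as_matrix();T[:3,3]=m['origin'];z['T']=T;np.savez('last_'+n,**z)
    P=cloud(n)
    for (u,v) in [(100,300),(256,300),(400,350),(256,190),(30,350),(480,250)]: print(n,u,v,P[v,u].round(3))
E
```

```text
scene 100 300 [ 0.889 -0.36   0.053]
scene 256 300 [ 0.809 -0.028  0.026]
scene 400 350 [0.859 0.29  0.001]
scene 256 190 [ 0.395 -0.1    0.   ]
scene 30 350 [ 1.    -0.472  0.006]
scene 480 250 [0.532 0.527 0.001]
side 100 300 [-0.05  -0.127  0.002]
side 256 300 [ 0.325 -0.36   0.003]
side 400 350 [ 0.463 -0.735  0.202]
side 256 190 [ 0.511 -0.065  0.088]
side 30 350 [-0.26  -0.169 -0.005]
side 480 250 [ 0.962 -0.596  0.062]
```

View pics/scene0.png

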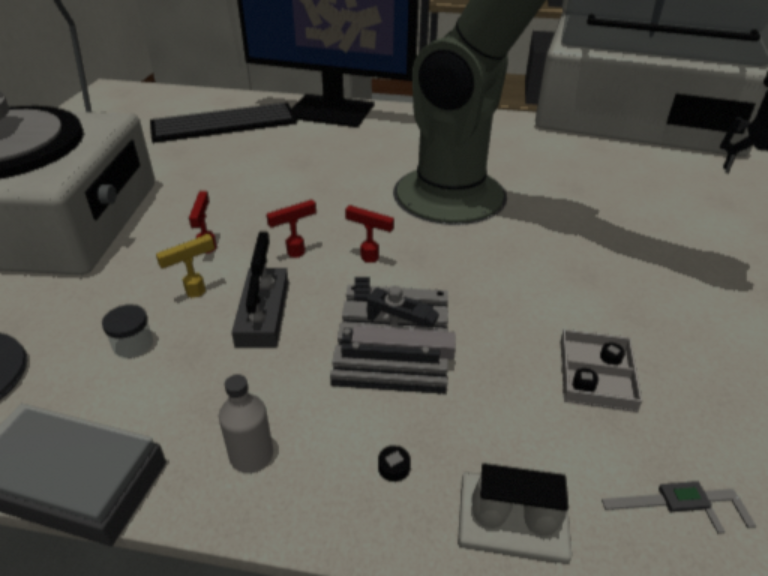

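View pics/side0.png

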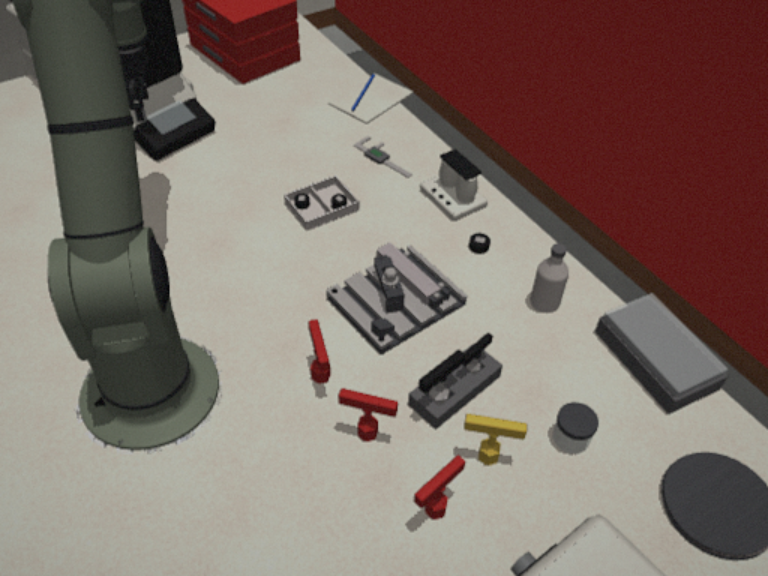

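The scene shows the clamping table at about (395,335), with the screw head at (395,293) and the strap swung out towards the right. The stand is at (262,305) with two black T-drivers. The bigger black handle has to be picked out from the smaller one beside it. The red drivers at (200,210), (292,215) and (370,220) and the yellow one at (187,250) are look-alikes. Next I'll measure from the depth clouds.

```bash
cat > m1.py <<'E'
from h import *
def rect(Q,name):
    if len(Q)<10: print(name,len(Q));return
    r=cv2.minAreaRect((Q*1000).astype(np.float32)); print(name,len(Q),np.array(r[0]).round(1),np.array(r[1]).round(1),round(r[2],1))
for n in['scene','side']:
    P=cloud(n);p=np.load(f'last_{n}.npz')['p'].astype(int)
    X,Y,Z=P[...,0],P[...,1],P[...,2]
    tab=(X>.4)&(X<.75)&(Y>-.18)&(Y<.15)
    st=(X>.38)&(X<.65)&(Y>-.36)&(Y<-.17)&(p.max(-1)-p.min(-1)<40)
    def comp(m,name,mn=15):
        k,L,S,C=cv2.connectedComponentsWithStats(m.astype(np.uint8))
        for i in range(1,k):
            if S[i,4]>=mn: rect(P[L==i][:,:2],f'{n} {name} px{C[i].round(0)} z{np.median(P[L==i][:,2]):.3f}')
    rect(P[tab&(Z>.022)&(Z<.04)][:,:2],n+' table all')
    comp(tab&(Z>.1),'screwtop'); comp(tab&(Z>.071)&(Z<.1),'strap'); comp(tab&(Z>.053)&(Z<.07),'bar/fence/stop')
    comp(st&(Z>.032)&(Z<.05),'stand'); comp(st&(Z>.085),'handles')
E
python3 m1.py
python3 - <<'E'
from h import *
ps=[]
for n,(x0,y0,w,h) in {'scene':(145,145,170,120),'side':(210,155,140,130)}.items():
    p=np.load(f'last_{n}.npz')['p'][y0:y0+h,x0:x0+w]; ps.append(cv2.resize(np.clip(p*1.6,0,255).astype(np.uint8),(600,300 if 0 else 295),interpolation=cv2.INTER_CUBIC))
save(np.vstack(ps),'crop1')
E
```

```text
scene table all 2036 [551.6 -52.1] [244.6 210.2] 5.7
scene screwtop px[263. 194.] z0.110 71 [534.5 -58.5] [24.2 21.8] 68.2
scene strap px[268. 204.] z0.085 572 [538.4 -41.8] [130.   41.4] 71.7
scene bar/fence/stop px[241. 187.] z0.058 76 [ 458.5 -133.9] [23.7 29.5] 11.3
scene bar/fence/stop px[247. 206.] z0.061 25 [536.1 -98.2] [11.4 16.6] 10.4
scene bar/fence/stop px[265. 226.] z0.062 1222 [604.7 -39.5] [ 57.1 197.5] 5.5
scene stand px[174. 204.] z0.041 944 [ 521.9 -320.6] [194.8  79.3] 10.2
scene handles px[171. 179.] z0.110 432 [ 517.4 -320.4] [199.2  21. ] 10.6
side table all 1777 [549.5 -54.3] [245.7 207. ] 4.8
side screwtop px[260. 182.] z0.110 51 [529.5 -55.6] [26.3 22.4] 59.6
side strap px[258. 186.] z0.085 319 [534.2 -40.5] [136.5  40.1] 73.2
side bar/fence/stop px[276. 182.] z0.062 664 [602.7 -37.7] [ 57.9 199.9] 4.6
side bar/fence/stop px[262. 202.] z0.061 42 [ 514.2 -100.1] [12.1 36.5] 65.7
side bar/fence/stop px[252. 217.] z0.059 59 [ 459. -131.] [29.8 32. ] 10.2
side stand px[305. 256.] z0.041 902 [ 519.4 -325.4] [199.8  68.1] 0.9
side handles px[301. 243.] z0.116 530 [ 512.8 -321.4] [199.2  22.7] 10.1
```

View pics/crop1.png

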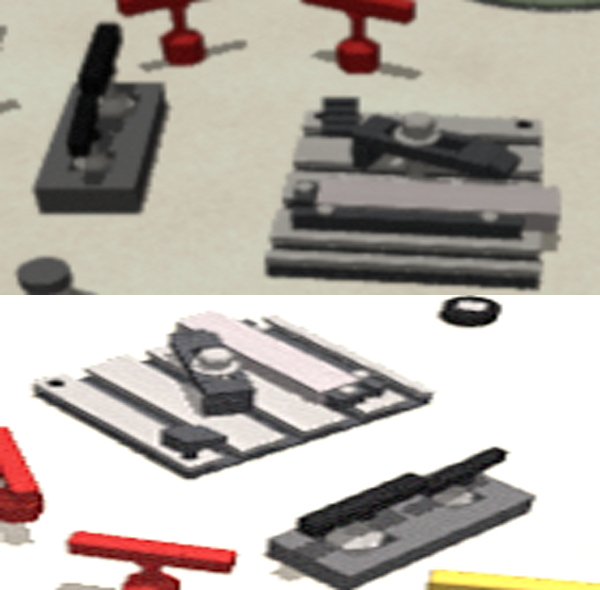

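Scene crop: the bigger black driver is the one at the stand's near end (scene px ~171,170; side px ~285,250). Its handle is longer, thicker and higher. The small driver is at the far end. The red and yellow ones stand on the bench and are ruled out by colour. The strap points to world yaw ≈72°, so it is swung about 1.17 rad. Now I'll move over the clamp.

```bash
python3 -m jog '[[[-0.32,-0.29,0],[0,0,0]],[[-0.32,-0.29,0],[0,0,0]],[[-0.32,-0.29,0],[0,0,0]],[[-0.32,-0.29,0],[0,0,0]],[[-0.32,-0.29,0],[0,0,0]],[[-0.32,-0.29,0],[0,0,0]],[[-0.32,-0.29,0],[0,0,0]],[[-0.32,-0.29,0],[0,0,0]],[[-0.32,-0.29,0],[0,0,0]],[[-0.32,-0.29,0],[0,0,0]]]' -1 40
cat > go.py <<'E'
# usage: go.py x y z toolx_yaw_deg : remaining shift in tool axes (shares) and turn about tool z
import sys; from h import *
o=telemetry.get_obs();M=R.from_rotvec(o['orientation']).as_matrix()
t=np.array([float(a) for a in sys.argv[1:4]]);s=M.T@(t-o['tcp_pos'])/.1
yaw=np.degrees(np.arctan2(M[1,0],M[0,0]));print('t',round(o['time'],2),'pos',o['tcp_pos'].round(4),'yaw',yaw.round(2),'tilt',np.degrees(np.arccos(-M[2,2])).round(2),'j',o['joint_pos'].round(2),'F',o['wrist_force'].round(1))
print('shift total (shares)',s.round(3))
if len(sys.argv)>4:
    d=(float(sys.argv[4])-yaw+180)%360-180;print('turn z total share',(-d/180).round(4),'deg',d.round(2))
E
python3 go.py 0.497 0.018 0.256 156.2
```

```text
time: 1.1
tcp_pos: [0.428, 0.1763, 0.2563]
orientation: [-0.645, -3.075, -0.0]
wrist_force: [0.8, 1.3, -0.0]
grip_width: -0.0001
grip_force: 0.0
t 1.1 pos [0.428  0.1763 0.2563] yaw 156.3 tilt 0.0 j [-0.59  0.26  0.09  2.01 -0.03  0.86  0.67] F [ 0.8  1.3 -0. ]
shift total (shares) [-1.268 -1.172  0.003]
turn z total share 0.0005 deg -0.1
```

```bash
python3 -m jog '[[[-0.317,-0.293,0],[0,0,0]],[[-0.317,-0.293,0],[0,0,0]],[[-0.317,-0.293,0],[0,0,0]],[[-0.317,-0.293,0],[0,0,0]],[[0,0,0],[0,0,0]],[[0,0,0],[0,0,0]],[[0,0,0],[0,0,0]],[[0,0,0],[0,0,0]],[[0,0,0],[0,0,0]],[[0,0,0],[0,0,0]]]'
cat > m2.py <<'E'
from h import *
import sys
nm=sys.argv[1]
p,d,T,f,m=grab('wrist');save(p,nm);P=cloud('wrist')
X,Y,Z=P[...,0],P[...,1],P[...,2]
for name,lo,hi,mn in[('screwtop',.104,.118,100),('strap',.0815,.0865,300),('bar',.055,.068,150),('tabletop',.027,.036,1000)]:
    k,L,S,C=cv2.connectedComponentsWithStats(((Z>lo)&(Z<hi)&(d>0)).astype(np.uint8))
    for i in range(1,k):
        if S[i,4]<mn: continue
        Q=P[L==i];r=cv2.minAreaRect((Q[:,:2]*1000).astype(np.float32))
        print(name,S[i,4],'px',C[i].round(0),'z',np.median(Q[:,2]).round(4),'mean',(Q[:,:2].mean(0)*1000).round(1),'rect',np.round(r[0],1),np.round(r[1],1),round(r[2],1))
E
python3 m2.py wrist1
```

```text
time: 2.1
tcp_pos: [0.4965, 0.0203, 0.2563]
orientation: [-0.644, -3.075, -0.0]
wrist_force: [-0.2, 0.1, -0.5]
grip_width: -0.0002
grip_force: 0.0
screwtop 453 px [11. 39.] z 0.1115 mean [326.6 -97.7] rect [ 327.4 -101.2] [13.2 24.8] 35.0
screwtop 669 px [192. 256.] z 0.1107 mean [531.3 -56.5] rect [532.4 -57.8] [24.2 26.7] 65.2
strap 2161 px [199. 237.] z 0.085 mean [526.8 -52.6] rect [536.  -44.7] [123.1  38.2] 73.3
bar 641 px [ 98. 197.] z 0.0604 mean [ 457.7 -132.4] rect [ 458.4 -133.5] [20.  31.3] 10.4
bar 1868 px [310. 252.] z 0.062 mean [593.7  35.8] rect [598.7  34.9] [54.3 49.7] 4.6
bar 285 px [207. 284.] z 0.0617 mean [585.3 -76.7] rect [587.  -74.9] [10.8 36.3] 4.5
tabletop 11447 px [189. 174.] z 0.0322 mean [476.4 -49.4] rect [481.3 -62.7] [ 96.6 200.1] 5.2
tabletop 1220 px [282. 209.] z 0.0322 mean [550.1  24.6] rect [555.6  12.9] [41.  65.7] 5.0
tabletop 1233 px [169. 275.] z 0.0321 mean [ 571.4 -122.5] rect [ 568.3 -107.8] [97.5 35.8] 87.4
```

View pics/wrist1.png

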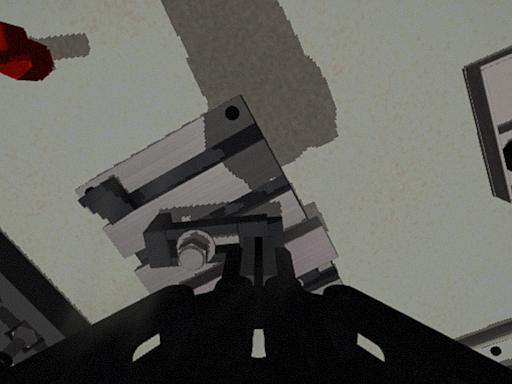

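The screw is at (0.5315, -0.0568) with top z 0.111, which agrees with the given height. The table yaw is 5.0° and the strap yaw 73.3°, so the strap is at 1.19 rad. In the picture the screw head is at px (192,256) and the closed fingers are beside the strap's free side. I'll descend, touch the strap and sweep it round on an arc.

```bash
python3 -m jog '[[[0,0,0.318],[0,0,0]],[[0,0,0.318],[0,0,0]],[[0,0,0.318],[0,0,0]],[[0,0,0.318],[0,0,0]],[[0,0,0.318],[0,0,0]],[[-0.08,0.014,0],[0,0,0]],[[-0.08,0.014,0],[0,0,0]],[[-0.08,0.014,0],[0,0,0]],[[-0.08,0.014,0],[0,0,0]],[[0,0,0],[0,0,0]]]'; python3 go.py 0.5315 -0.0568 0.097
```

```text
time: 3.15
tcp_pos: [0.5298, 0.0118, 0.0983]
orientation: [0.645, 3.072, 0.001]
wrist_force: [0.2, 0.0, 0.2]
grip_width: 0.0002
grip_force: 0.0
t 3.15 pos [0.5298 0.0118 0.0983] yaw 156.27 tilt 0.13 j [-0.22  0.61  0.11  1.98 -0.12  0.56  1.14] F [0.2 0.  0.2]
shift total (shares) [-0.292 -0.621  0.013]
```

```bash
python3 -m jog '[[[-0.0373,0.0167,0],[0,0,0.0189]],[[-0.0373,0.0167,0],[0,0,0.0189]],[[-0.0373,0.0167,0],[0,0,0.0189]],[[-0.0373,0.0167,0],[0,0,0.0189]],[[-0.0373,0.0167,0],[0,0,0.0189]],[[-0.0373,0.0167,0],[0,0,0.0189]],[[-0.0373,0.0167,0],[0,0,0.0189]],[[-0.0373,0.0167,0],[0,0,0.0189]],[[-0.0373,0.0167,0],[0,0,0.0189]],[[-0.0373,0.0167,0],[0,0,0.0189]]]'; python3 go.py 0.5315 -0.0568 0.097 95
```

```text
time: 4.15
tcp_pos: [0.5675, 0.0024, 0.0979]
orientation: [1.519, 2.75, 0.002]
wrist_force: [0.3, 4.4, 0.6]
grip_width: 0.0001
grip_force: 1.9
t 4.15 pos [0.5675 0.0024 0.0979] yaw 122.17 tilt 0.08 j [-0.3   0.67  0.28  1.88 -0.3   0.63  0.72] F [0.3 4.4 0.6]
shift total (shares) [-0.309 -0.62   0.008]
turn z total share 0.151 deg -27.17
```

```bash
python3 -m jog '[[[-0.0373,0.0167,0],[0,0,0.0189]],[[-0.0373,0.0167,0],[0,0,0.0189]],[[-0.0373,0.0167,0],[0,0,0.0189]],[[-0.0373,0.0167,0],[0,0,0.0189]],[[-0.0373,0.0167,0],[0,0,0.0189]],[[-0.0373,0.0167,0],[0,0,0.0189]],[[-0.0373,0.0167,0],[0,0,0.0189]],[[-0.0373,0.0167,0],[0,0,0.0189]],[[0,0,0],[0,0,0]],[[0.1,0,0],[0,0,0]]]'; python3 go.py 0.5315 -0.0568 0.097 95; python3 m2.py wrist2
```

```text
time: 5.15
tcp_pos: [0.5889, -0.0125, 0.0977]
orientation: [2.121, 2.317, -0.0]
wrist_force: [0.2, -1.0, 0.0]
grip_width: -0.0
grip_force: 0.0
t 5.15 pos [ 0.5889 -0.0125  0.0977] yaw 95.05 tilt 0.05 j [-0.36  0.72  0.41  1.83 -0.43  0.68  0.39] F [ 0.2 -1.   0. ]
shift total (shares) [-0.391 -0.611  0.007]
turn z total share 0.0003 deg -0.05
screwtop 1406 px [258. 286.] z 0.1108 mean [589.   -5.4] rect [586.5  -7. ] [28.  25.6] 64.0
strap 2482 px [ 58. 324.] z 0.0852 mean [501.6 -49.2] rect [503.7 -45.6] [51.5 20.4] 32.1
strap 324 px [259. 343.] z 0.0854 mean [593.2 -51.3] rect [593.2 -51. ] [ 6.1 16.1] 4.5
bar 16602 px [287. 182.] z 0.0622 mean [600.5  18.9] rect [602.1   8.3] [ 53.5 101.8] 5.3
bar 441 px [ 66. 286.] z 0.0613 mean [492.8 -44.8] rect [494.3 -46.7] [ 7.8 21.7] 89.1
tabletop 22873 px [146. 197.] z 0.0324 mean [525.3  -4. ] rect [526.1 -10.3] [ 96.9 103. ] 5.3
tabletop 1912 px [339. 169.] z 0.0324 mean [631.6  21.6] rect [630.4   1.1] [18.4 99.2] 5.3
tabletop 3966 px [387. 205.] z 0.0322 mean [662.    2.8] rect [663.3  -3.3] [ 11.8 113.9] 5.3
tabletop 7876 px [ 19. 233.] z 0.0324 mean [451.  -33.4] rect [452.6 -45.9] [160.8  29.7] 83.3
```

```bash
python3 -m jog '[[[0,0,-0.4],[0,0,0]],[[0,0,-0.4],[0,0,-0.047]],[[0,0,-0.4],[0,0,-0.047]],[[0,0,-0.4],[0,0,-0.047]],[[0,0,-0.4],[0,0,-0.047]],[[0,0,0],[0,0,-0.047]],[[0,0,0],[0,0,-0.047]],[[0,0,0],[0,0,-0.047]],[[0,0,0],[0,0,-0.047]],[[0,0,0],[0,0,-0.047]]]' 1
python3 - <<'E'
from h import *
for n in['scene','side']:
    P=cloud(n);Z=P[...,2];s=(P[...,0]>.38)&(P[...,0]<.65)&(P[...,1]>-.37)&(P[...,1]<-.27)
    for a,b in[(.12,.14),(.101,.109)]:
        m=cv2.connectedComponentsWithStats((s&(Z>a)&(Z<b)).astype(np.uint8));i=1+np.argmax(m[2][1:,4]);Q=P[m[1]==i]
        r=cv2.minAreaRect((Q[:,:2]*1000).astype(np.float32));print(n,a,len(Q),np.median(Q[:,2]).round(4),np.round(r[0],1),np.round(r[1],1),round(r[2],1))
grab('scene');P=cloud('scene');Z=P[...,2];X,Y=P[...,0],P[...,1]
m=(X>.4)&(X<.7)&(Y>-.15)&(Y<.06)&(Z>.079)&(Z<.0875)
k=cv2.connectedComponentsWithStats(m.astype(np.uint8));i=1+np.argmax(k[2][1:,4]);Q=P[k[1]==i]
r=cv2.minAreaRect((Q[:,:2]*1000).astype(np.float32));print('strap',len(Q),np.round(r[0],1),np.round(r[1],1),round(r[2],1))
E
python3 go.py 0.47 -0.33 0.28 190
```

```text
time: 6.2
tcp_pos: [0.5886, -0.011, 0.2974]
orientation: [-0.229, -3.133, 0.0]
wrist_force: [1.0, 0.2, -0.1]
grip_width: 0.0852
grip_force: 0.0
scene 0.12 174 0.1265 [ 474.6 -328.4] [111.9  20. ] 11.5
scene 0.101 144 0.1062 [ 559.8 -313.4] [111.1  19.6] 9.8
side 0.12 242 0.1261 [ 470.  -328.7] [111.4  22. ] 10.1
side 0.101 141 0.1053 [ 512.9 -321.7] [199.5  18.6] 11.1
strap 210 [574.4 -53.2] [78.2 37.2] 8.5
t 6.25 pos [ 0.5886 -0.011   0.2974] yaw 172.21 tilt 0.01 j [-0.22  0.43  0.2   1.66 -0.09  1.06  1.44] F [-0.3 -0.7 -0.7]
shift total (shares) [ 0.743 -3.321  0.175]
turn z total share -0.0989 deg 17.79
```

```bash
python3 -m jog '[[[0.093,-0.415,0],[0,0,0]],[[0.093,-0.415,0],[0,0,0]],[[0.093,-0.415,0],[0,0,0]],[[0.093,-0.415,0],[0,0,0]],[[0.093,-0.415,0],[0,0,0]],[[0.093,-0.415,0],[0,0,0]],[[0.093,-0.415,0],[0,0,0]],[[0.093,-0.415,0],[0,0,0]],[[0,0,0],[0,0,-0.047]],[[0,0,0],[0,0,-0.047]]]'
python3 - <<'E'
from h import *
p,d,T,f,m=grab('wrist');save(p,'wrist3');P=cloud('wrist');Z=P[...,2]
X,Y=P[...,0],P[...,1]
for lo,hi in[(.12,.14),(.1,.112),(.034,.046)]:
    k,L,S,C=cv2.connectedComponentsWithStats(((X>.3)&(X<.68)&(Y>-.45)&(Y<-.2)&(Z>lo)&(Z<hi)).astype(np.uint8))
    for i in range(1,k):
        if S[i,4]<200: continue
        Q=P[L==i];r=cv2.minAreaRect((Q[:,:2]*1000).astype(np.float32));print(lo,S[i,4],C[i].round(),np.median(Q[:,2]).round(4),np.round(r[0],1),np.round(r[1],1),round(r[2],1))
E
python3 go.py 0.472 -0.3285 0.28 190.7
```

```text
time: 7.25
tcp_pos: [0.4639, -0.3289, 0.2972]
orientation: [0.225, -3.133, 0.0]
wrist_force: [0.9, 1.4, -0.7]
grip_width: 0.0851
grip_force: 0.0
0.12 901 [278.  20.] 0.1206 [ 334.6 -330.3] [17.1 62.6] 41.4
0.12 2624 [256. 183.] 0.1258 [ 472.7 -329.8] [109.3  20. ] 10.8
0.1 1036 [260. 276.] 0.1057 [ 573.  -311.1] [78.6 16. ] 13.6
0.034 368 [299.  32.] 0.0397 [ 328.7 -304.8] [15.1 36.2] 41.9
0.034 3277 [281. 204.] 0.0402 [ 517.8 -296.2] [190.4  29.8] 9.9
0.034 3113 [235. 206.] 0.0402 [ 526.7 -345. ] [190.4  28.1] 10.5
t 7.3 pos [ 0.4643 -0.3283  0.2973] yaw -171.14 tilt 0.01 j [ 0.35  0.4   0.23  1.71 -0.1   1.04  2.33] F [ 0.7  0.6 -0.2]
shift total (shares) [-0.076 -0.014  0.173]
turn z total share -0.0102 deg 1.84
```

View pics/wrist3.png

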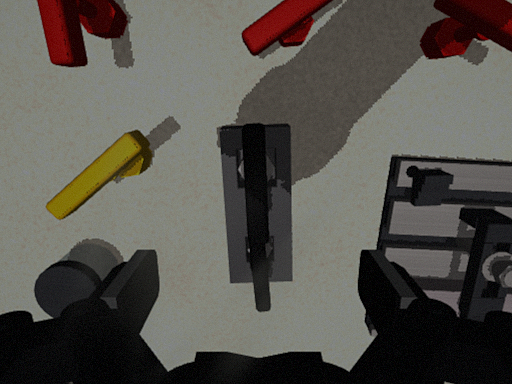

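The wrist view shows the bigger black handle at px (256,183). It measures 109×20 mm with its top at 0.126 m, centred at (0.4725, -0.3295) with yaw 10.8°. The smaller one is at px (260,276), with its top at 0.106 m. The bigger one fits the description, so I'll descend on it.

```bash
python3 -m jog '[[[-0.079,-0.025,0],[0,0,-0.0108]],[[0,0,0.36],[0,0,0]],[[0,0,0.36],[0,0,0]],[[0,0,0.36],[0,0,0]],[[0,0,0.36],[0,0,0]],[[0,0,0.2],[0,0,0]],[[0,0,0.16],[0,0,0]],[[0,0,0],[0,0,0]],[[0,0,0],[0,0,0]],[[0,0,0],[0,0,0]]]'; python3 go.py 0.4725 -0.3295 0.117 190.8
```

```text
time: 8.3
tcp_pos: [0.4734, -0.3297, 0.1183]
orientation: [-0.274, 3.129, -0.001]
wrist_force: [0.5, 0.1, 0.6]
grip_width: 0.0853
grip_force: 0.0
t 8.3 pos [ 0.4734 -0.3297  0.1183] yaw -170.0 tilt 0.08 j [ 0.39  0.64  0.16  1.85 -0.16  0.67  2.39] F [0.5 0.1 0.6]
shift total (shares) [0.009 0.004 0.013]
turn z total share -0.0045 deg 0.8
```

```bash
python3 -m jog '[[[0,0,0],[0,0,0]],[[0,0,0],[0,0,0]],[[0,0,0],[0,0,0]],[[0,0,0],[0,0,0]],[[0,0,0],[0,0,0]],[[0,0,0],[0,0,0]],[[0,0,0],[0,0,0]],[[0,0,0],[0,0,0]],[[0,0,0],[0,0,0]],[[0,0,0],[0,0,0]]]' -1 60; python3 go.py 0.4725 -0.3295 0.117 190.8
```

```text
time: 9.3
tcp_pos: [0.4728, -0.3296, 0.1175]
orientation: [-0.275, 3.129, -0.0]
wrist_force: [-0.9, 1.6, 6.0]
grip_width: 0.0189
grip_force: 58.4
t 9.3 pos [ 0.4728 -0.3296  0.1175] yaw -169.95 tilt 0.02 j [ 0.39  0.64  0.16  1.85 -0.16  0.67  2.39] F [-0.9  1.6  6. ]
shift total (shares) [0.003 0.002 0.005]
turn z total share -0.0042 deg 0.75
```

```bash
python3 -m jog '[[[0,0,-0.1],[0,0,0]],[[0,0,-0.2],[0,0,0]],[[0,0,-0.3],[0,0,0]],[[0,0,-0.3],[0,0,0]],[[0,0,-0.3],[0,0,0]],[[0,0,-0.3],[0,0,0]],[[0,0,-0.2],[0,0,0]],[[0,0,-0.1],[0,0,0]],[[0,0,0],[0,0,0]],[[0,0,0],[0,0,0]]]'; python3 go.py 0.5315 -0.0568 0.297 185
```

```text
time: 10.3
tcp_pos: [0.4724, -0.3293, 0.2964]
orientation: [0.275, -3.128, -0.001]
wrist_force: [0.6, 0.2, -3.3]
grip_width: 0.0195
grip_force: 59.2
t 10.3 pos [ 0.4724 -0.3293  0.2964] yaw -169.94 tilt 0.07 j [ 0.34  0.41  0.22  1.69 -0.1   1.05  2.35] F [ 0.6  0.2 -3.3]
shift total (shares) [-1.058  2.58  -0.005]
turn z total share 0.0281 deg -5.06
```

```bash
python3 -m jog '[[[-0.06,0.14,0],[0,0,0]],[[-0.133,0.325,0],[0,0,0]],[[-0.133,0.325,0],[0,0,0]],[[-0.133,0.325,0],[0,0,0]],[[-0.133,0.325,0],[0,0,0]],[[-0.133,0.325,0],[0,0,0]],[[-0.133,0.325,0],[0,0,0]],[[-0.133,0.325,0],[0,0,0]],[[-0.067,0.165,0],[0,0,0.0281]],[[0,0,0],[0,0,0]]]'; python3 go.py 0.5315 -0.0568 0.297 185
python3 - <<'E'
from h import *
c=[]
for n,(x0,y0,w,h) in {'scene':(200,110,140,140),'side':(200,95,140,140)}.items():
    p,d,T,f,m=grab(n);P=cloud(n);X,Y,Z=P[...,0],P[...,1],P[...,2]
    c.append(cv2.resize(np.clip(p[y0:y0+h,x0:x0+w]*1.6,0,255).astype(np.uint8),(400,400),interpolation=cv2.INTER_CUBIC))
    near=(abs(X-.5315)<.12)&(abs(Y+.0568)<.12)
    Q=P[near&(Z>.1)&(Z<.116)];print(n,'screw',len(Q),Q.mean(0).round(4))
    Q=P[(abs(X-.5315)<.03)&(abs(Y+.0568)<.03)&(Z>.184)&(Z<.222)];print(n,'barrel pts',len(Q),Q.mean(0).round(4),Q.min(0).round(4),Q.max(0).round(4))
    m=near&(Z>.071)&(Z<.0875);k=cv2.connectedComponentsWithStats(m.astype(np.uint8));i=1+np.argmax(k[2][1:,4]);Q=P[k[1]==i]
    r=cv2.minAreaRect((Q[:,:2]*1000).astype(np.float32));print('strap',len(Q),np.round(r[0],1),np.round(r[1],1),round(r[2],1))
save(np.hstack(c),'hover')
E
```

```text
time: 11.3
tcp_pos: [0.5319, -0.0534, 0.2961]
orientation: [0.139, -3.137, -0.002]
wrist_force: [0.1, -0.3, -3.3]
grip_width: 0.0193
grip_force: 59.3
t 11.3 pos [ 0.5319 -0.0534  0.2961] yaw -174.91 tilt 0.12 j [-0.12  0.34  0.15  1.8  -0.06  1.01  1.71] F [ 0.1 -0.3 -3.3]
shift total (shares) [ 0.007 -0.034 -0.009]
turn z total share 0.0005 deg -0.09
scene screw 69 [ 0.5362 -0.0581  0.1086]
scene barrel pts 192 [ 0.5441 -0.0514  0.2053] [ 0.5158 -0.0719  0.185 ] [ 0.5523 -0.0336  0.222 ]
strap 268 [574.8 -53.1] [81.5 37.3] 8.8
side screw 50 [ 0.5273 -0.0593  0.1099]
side barrel pts 119 [ 0.5229 -0.0632  0.2049] [ 0.5086 -0.0749  0.1843] [ 0.5489 -0.039   0.2217]
strap 287 [546.7 -52.7] [133.6  47.3] 7.3
```

View pics/hover.png

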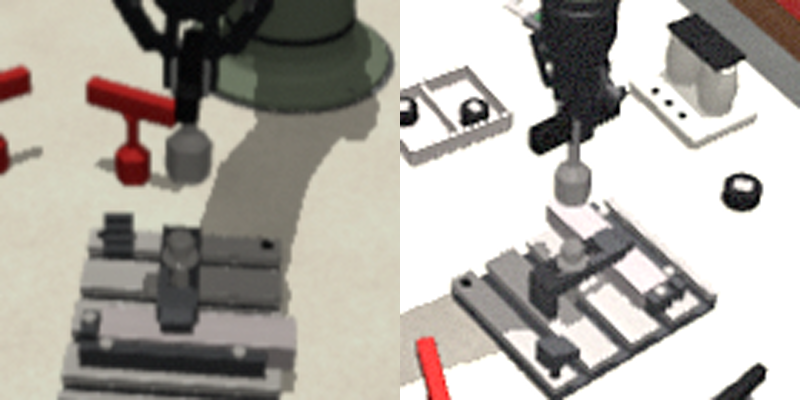

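The strap is now square (about 3-4° residual). The driver hangs upright over the head. Next I'll compare the axis midlines of barrel and screw in both views to centre it.

```bash
cat > ax.py <<'E'
from h import *
o=telemetry.get_obs();tx,ty,tz=o['tcp_pos']
def mid(n,cx,cy,z0,z1,rad):
    z=np.load(f'last_{n}.npz');P=cloud(n);X,Y,Z=P[...,0],P[...,1],P[...,2]
    m=(np.hypot(X-cx,Y-cy)<rad)&(Z>z0)&(Z<z1);T=z['T'];f=z['f'];c=z['c'];A=[];b=[]
    k=cv2.connectedComponentsWithStats(m.astype(np.uint8));m=k[1]==1+np.argmax(k[2][1:,4])
    Ti=np.linalg.inv(T);rr=[]
    for r in np.unique(np.where(m)[0]):
        cs=np.where(m[r])[0]
        if len(cs)<5: continue
        uc=(cs.min()+cs.max())/2
        # project axis (cx,cy,z) : column at that row, by z scan
        zz=np.linspace(z0-.03,z1+.03,200);W=np.c_[np.full(200,cx),np.full(200,cy),zz,np.ones(200)]@Ti.T
        u=c[0]+f*W[:,0]/-W[:,2];v=c[1]-f*W[:,1]/-W[:,2]; o_=np.argsort(v)
        D=-W[:,2].mean(); rr.append((uc-np.interp(r,v[o_],u[o_]))*D/f*1000)
    R_=T[:3,0]; return np.median(rr),len(rr),R_[:2]/np.linalg.norm(R_[:2])
for name,cx,cy,z0,z1,rad in[('screw',.5315,-.0568,.0985,.1125,.02),('barrel',tx,ty,tz-.11,tz-.078,.024)]:
    A=[];b=[]
    for n in['scene','side']:
        e,k,d=mid(n,cx,cy,z0,z1,rad);A.append(d);b.append(e);print(name,n,e.round(2),k)
    s=np.linalg.solve(np.array(A),b)/1000;print(name,(cx+s[0]).round(4),(cy+s[1]).round(4))
E
python3 ax.py
```

```text
screw scene -2.06 8
screw side -1.91 5
screw 0.5274 -0.0596
barrel scene 3.37 12
barrel side -2.72 9
barrel 0.5303 -0.0533
```

```bash
python3 - <<'E'
from h import *
p,d,T,f,m=grab('wrist');P=cloud('wrist');X,Y,Z=P[...,0],P[...,1],P[...,2]
near=np.hypot(X-.531,Y+.057)<.03
for nm,a,b in[('screwtop',.1075,.114),('washer+strap',.083,.09),('barrel',.183,.223)]:
    mm=near&(Z>a)&(Z<b);v,u=np.where(mm)
    if len(v): Q=P[mm];print(nm,len(v),'u',u.min(),u.max(),'v',v.min(),v.max(),Q.min(0).round(4),Q.max(0).round(4),Q.mean(0).round(4))
save(np.clip(p[90:340,120:400]*1.5,0,255).astype(np.uint8).repeat(2,0).repeat(2,1),'wrist4')
E
```

```text
barrel 184 u 224 292 v 199 226 [ 0.5242 -0.0772  0.1909] [ 0.5392 -0.0359  0.223 ] [ 0.5311 -0.056   0.2178]
```

View pics/wrist4.png

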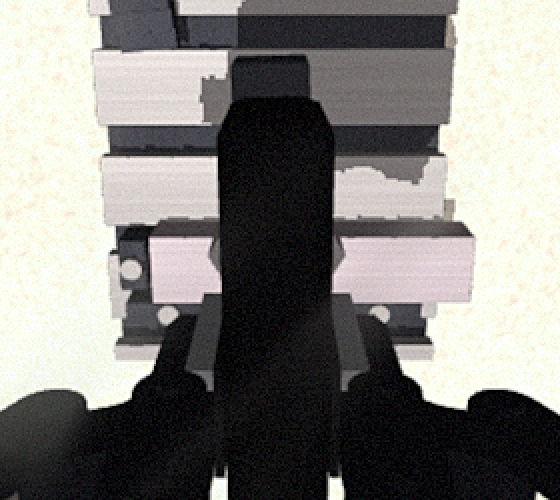

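```bash
python3 - <<'E'
from h import *
P=cloud('wrist');X,Y,Z=P[...,0],P[...,1],P[...,2]
m=(Z>.027)&(Z<.0365)&(X>.4)&(X<.7)&(abs(Y+.05)<.14)
Q=P[m][:,:2]; 
for a in(4.8,5.1,5.4):
    c,s=np.cos(np.radians(a)),np.sin(np.radians(a));q=Q@np.array([[c,-s],[s,c]])
    x0=np.percentile(q[:,0],.2);y0,y1=np.percentile(q[:,1],[.2,99.8]);S=np.array([[c,-s],[s,c]])@[x0+.1,(y0+y1)/2]
    print(a,len(q),'width',(y1-y0).round(4),'xrange',x0.round(4),q[:,0].max().round(4),'screw',S.round(4))
r=cv2.minAreaRect((Q*1000).astype(np.float32));print(r)
# handle top: relative
m=(Z>.296)&(Z<.315)&(abs(X-.53)<.07)&(abs(Y+.055)<.02);q=P[m];print('handle',len(q),q.min(0).round(4),q.max(0).round(4),cv2.minAreaRect((q[:,:2]*1000).astype(np.float32)))
E
```

```text
4.8 14666 width 0.1994 xrange 0.4261 0.6662 screw [ 0.5329 -0.058 ]
5.1 14666 width 0.1992 xrange 0.4259 0.6652 screw [ 0.5332 -0.058 ]
5.4 14666 width 0.1994 xrange 0.4251 0.6648 screw [ 0.5329 -0.058 ]
((552.1097412109375, -51.238197326660156), (239.30038452148438, 210.71966552734375), 5.1903462409973145)
handle 13117 [ 0.4769 -0.075   0.296 ] [ 0.5606 -0.035   0.315 ] ((518.5568237304688, -55.23289108276367), (83.42548370361328, 40.08583450317383), 2.316343069076538)
```

```bash
python3 -m jog '[[[0.003,-0.048,0],[0,0,0]],[[0,0,0.13],[0,0,0]],[[0,0,0.13],[0,0,0]],[[0,0,0.13],[0,0,0]],[[0,0,0.13],[0,0,0]],[[0,0,0.13],[0,0,0]],[[0,0,0.05],[0,0,0]],[[0,0,0.03],[0,0,0]],[[0,0,0.03],[0,0,0]],[[0,0,0],[0,0,0]]]'; python3 go.py 0.532 -0.0582 0.2035 185
```

```text
time: 12.45
tcp_pos: [0.5321, -0.0618, 0.2213]
orientation: [-0.137, 3.138, 0.0]
wrist_force: [0.6, 0.6, -2.8]
grip_width: 0.0191
grip_force: 59.3
t 12.45 pos [ 0.5321 -0.0618  0.2213] yaw -175.0 tilt 0.01 j [-0.1   0.43  0.14  1.88 -0.08  0.84  1.74] F [ 0.6  0.6 -2.8]
shift total (shares) [-0.002  0.036  0.178]
turn z total share 0.0 deg -0.0
```

```bash
python3 -m jog '[[[0,0.036,0],[0,0,0]],[[0,0,0],[0,0,0]],[[0,0,0],[0,0,0]],[[0,0,0.02],[0,0,0]],[[0,0,0.02],[0,0,0]],[[0,0,0.02],[0,0,0]],[[0,0,0],[0,0,0]],[[0,0,0],[0,0,0]],[[0,0,0],[0,0,0]],[[0,0,0],[0,0,0]]]'; python3 go.py 0.532 -0.0582 0.2035 185
python3 - <<'E'
from h import *
grab('scene');grab('side')
E
python3 ax.py
```

```text
time: 13.45
tcp_pos: [0.5317, -0.0583, 0.2154]
orientation: [-0.137, 3.138, -0.0]
wrist_force: [-0.4, 0.3, -2.2]
grip_width: 0.0188
grip_force: 59.4
t 13.45 pos [ 0.5317 -0.0583  0.2154] yaw -175.0 tilt 0.01 j [-0.1   0.43  0.13  1.89 -0.08  0.83  1.73] F [-0.4  0.3 -2.2]
shift total (shares) [-0.003  0.001  0.119]
turn z total share 0.0 deg -0.0
screw scene -2.03 3
screw side -1.66 3
screw 0.5278 -0.0595
barrel scene 0.42 10
barrel side -2.99 8
barrel 0.528 -0.0585
```

Barrel and screw axes now agree within 1 mm, and the mouth is already 7 mm over the head without force. Continuing down.

```bash
python3 -m jog '[[[0,0,0.02],[0,0,0]],[[0,0,0.02],[0,0,0]],[[0,0,0.02],[0,0,0]],[[0,0,0.02],[0,0,0]],[[0,0,0.02],[0,0,0]],[[0,0,0.01],[0,0,0]],[[0,0,0],[0,0,0]],[[0,0,0],[0,0,0]],[[0,0,0],[0,0,0]],[[0,0,0],[0,0,0]]]'; python3 go.py 0.532 -0.0582 0.2035 185
```

```text
time: 14.55
tcp_pos: [0.5317, -0.0583, 0.2044]
orientation: [-0.137, 3.138, -0.0]
wrist_force: [-0.3, 0.3, -3.1]
grip_width: 0.0193
grip_force: 59.3
t 14.55 pos [ 0.5317 -0.0583  0.2044] yaw -175.0 tilt 0.01 j [-0.1   0.45  0.13  1.9  -0.08  0.8   1.73] F [-0.3  0.3 -3.1]
shift total (shares) [-0.003  0.001  0.009]
turn z total share 0.0 deg -0.0
```

```bash
python3 -m jog '[[[0,0,0.01],[0,0,0]],[[0,0,0],[0,0,0]],[[0,0,0.01],[0,0,0]],[[0,0,0],[0,0,0]],[[0,0,0.005],[0,0,0]],[[0,0,0],[0,0,0]],[[0,0,0],[0,0,0]],[[0,0,0],[0,0,0]],[[0,0,0],[0,0,0]],[[0,0,0],[0,0,0]]]'; python3 go.py 0.532 -0.0582 0.2035 185
```

```text
time: 15.55
tcp_pos: [0.5324, -0.0583, 0.2033]
orientation: [-0.137, 3.136, 0.0]
wrist_force: [-4.0, 0.3, 24.1]
grip_width: 0.0194
grip_force: 63.5
t 15.55 pos [ 0.5324 -0.0583  0.2033] yaw -175.01 tilt 0.13 j [-0.1   0.45  0.13  1.9  -0.08  0.8   1.73] F [-4.   0.3 24.1]
shift total (shares) [ 0.004  0.002 -0.002]
turn z total share -0.0 deg 0.01
```

It is seated: z 0.2033 against an expected 0.2035, with firm contact. Now I'll turn clockwise 100° slowly, with slightly less press.

```bash
python3 -m jog '[[[0,0,-0.008],[0,0,0]],[[0,0,0],[0,0,0.0278]],[[0,0,0],[0,0,0.0278]],[[0,0,0],[0,0,0.0278]],[[0,0,0],[0,0,0.0278]],[[0,0,0],[0,0,0.0278]],[[0,0,0],[0,0,0.0278]],[[0,0,0],[0,0,0.0278]],[[0,0,0],[0,0,0.0278]],[[0,0,0],[0,0,0.0278]]]'; python3 go.py 0.532 -0.0582 0.2035 85; python3 -c "
from h import *;o=telemetry.get_obs();print(o['torque'],o['grip_force'])"
```

```text
time: 16.55
tcp_pos: [0.5324, -0.0582, 0.2033]
orientation: [1.08, 2.948, 0.001]
wrist_force: [-0.5, 0.2, 8.2]
grip_width: 0.0193
grip_force: 61.0
t 16.55 pos [ 0.5324 -0.0582  0.2033] yaw 139.77 tilt 0.11 j [-0.25  0.47  0.34  1.9  -0.21  0.8   1.07] F [-0.5  0.2  8.2]
shift total (shares) [ 0.004 -0.003 -0.002]
turn z total share 0.3043 deg -54.77
[0.11915414 0.0205914  0.05835191] 60.97906708717346
```

```bash
python3 -m jog '[[[0,0,0.002],[0,0,0.0338]],[[0,0,0],[0,0,0.0338]],[[0,0,0],[0,0,0.0338]],[[0,0,0.002],[0,0,0.0338]],[[0,0,0],[0,0,0.0338]],[[0,0,0],[0,0,0.0338]],[[0,0,0],[0,0,0.0338]],[[0,0,0],[0,0,0.0338]],[[0,0,0],[0,0,0.0338]],[[0,0,0],[0,0,0]]]'; python3 go.py 0.532 -0.0582 0.2035 85; python3 -c "
from h import *;o=telemetry.get_obs();print(o['torque'],o['grip_force'])"
```

```text
time: 17.55
tcp_pos: [0.5327, -0.0582, 0.203]
orientation: [2.315, 2.121, 0.002]
wrist_force: [-0.5, 0.6, 12.4]
grip_width: 0.0191
grip_force: 61.5
t 17.55 pos [ 0.5327 -0.0582  0.203 ] yaw 84.99 tilt 0.13 j [-0.43  0.52  0.6   1.91 -0.39  0.82  0.29] F [-0.5  0.6 12.4]
shift total (shares) [-0.    -0.007 -0.005]
turn z total share -0.0001 deg 0.01
[ 0.02570579 -0.12646041 -0.10220244] 61.47441387176514
```

```bash
python3 -m jog '[[[0,0,-0.008],[0,0,0]],[[0,0,0],[0,0,0]],[[0,0,0],[0,0,0]],[[0,0,0],[0,0,0]],[[0,0,0],[0,0,0]],[[0,0,0],[0,0,0]],[[0,0,0],[0,0,0]],[[0,0,-0.1],[0,0,0]],[[0,0,-0.2],[0,0,0]],[[0,0,-0.2],[0,0,0]]]' 1
python3 -m jog '[[[0,0,-0.3],[0,0,0]],[[0,0,-0.3],[0,0,0]],[[0,0,-0.3],[0,0,0]],[[0.3,0,0],[0,0,0]],[[0.3,0,0],[0,0,0]],[[0.3,0,0],[0,0,0]],[[0.3,0,0],[0,0,0]],[[0,0,0],[0,0,0]],[[0,0,0],[0,0,0]],[[0,0,0],[0,0,0]]]'
python3 - <<'E'
from h import *
c=[]
for n,(x0,y0,w,h) in {'scene':(200,110,140,140),'side':(200,95,140,140)}.items():
    p,d,T,f,m=grab(n);P=cloud(n);X,Y,Z=P[...,0],P[...,1],P[...,2]
    c.append(cv2.resize(np.clip(p[y0:y0+h,x0:x0+w]*1.6,0,255).astype(np.uint8),(400,400),interpolation=cv2.INTER_CUBIC))
    near=(abs(X-.5315)<.12)&(abs(Y+.0568)<.12)
    for nm,a,b in[('strap',.079,.0875),('handle top',.205,.225),('barrel',.096,.124)]:
        k=cv2.connectedComponentsWithStats((near&(Z>a)&(Z<b)).astype(np.uint8));i=1+np.argmax(k[2][1:,4]);Q=P[k[1]==i]
        r=cv2.minAreaRect((Q[:,:2]*1000).astype(np.float32));print(n,nm,len(Q),'z',np.median(Q[:,2]).round(4),np.round(r[0],1),np.round(r[1],1),round(r[2],1))
save(np.hstack(c),'end')
E
python3 go.py .53 -.058 .3
```

```text
time: 18.55
tcp_pos: [0.5316, -0.0585, 0.2542]
orientation: [-2.313, -2.126, 0.001]
wrist_force: [0.7, 0.1, 0.5]
grip_width: 0.0855
grip_force: 0.0
time: 19.55
tcp_pos: [0.5417, 0.0603, 0.3435]
orientation: [2.313, 2.125, 0.0]
wrist_force: [-0.2, 0.4, 0.5]
grip_width: 0.0856
grip_force: 0.0
scene strap 213 z 0.0853 [571.7 -53.6] [89.1 37.2] 8.5
scene handle top 271 z 0.2116 [533.  -58.1] [109.1  24.8] 84.9
scene barrel 114 z 0.111 [541.4 -54.6] [19.9 39.5] 20.8
side strap 208 z 0.0841 [545.  -55.8] [131.2  42.5] 7.8
side handle top 185 z 0.2115 [529.8 -57.6] [110.8  22.6] 84.4
side barrel 67 z 0.1101 [521.8 -67.7] [16.7 35.3] 57.0
t 19.65 pos [0.5417 0.0603 0.3433] yaw 85.12 tilt 0.01 j [-0.72  0.37  0.67  1.73 -0.25  1.14 -0.06] F [ 0.4 -0.  -0.2]
shift total (shares) [-1.189 -0.016  0.433]
```

View pics/end.png

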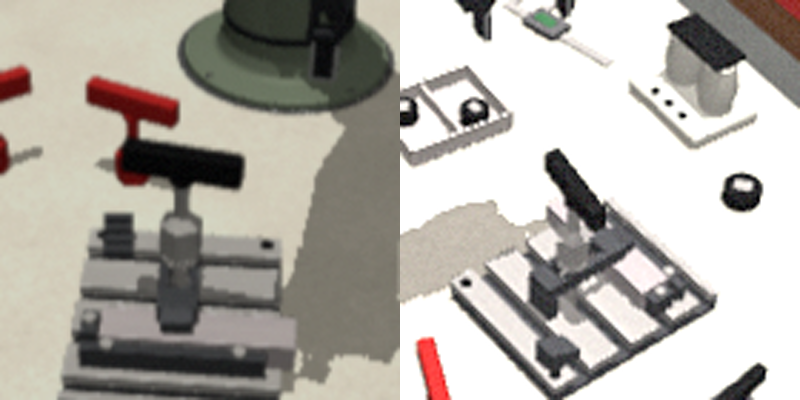

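The end view shows the driver upright on the screw. Its handle top is at 0.2116 m, which matches full seating. It has turned 100°, the strap is square, the bar is undisturbed, and the arm is clear of everything.

```bash
python3 -c "
from cell import ctrl;print(ctrl.finish_job())"
```

```text
the job is handed in; nothing more can be done
None
```

I handed the job in at about 20 s, with no verdict returned: the strap is about 3° off square, and the bigger driver turned 100° clockwise and was left seated and upright on the screw.

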